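# Loosen the keg coupler's knurled ring by two turns

### The job

Loosen the brass knurled locking ring of the keg coupler by rolling it anticlockwise (seen from above) with a fingertip against its rim until it stands two full turns from tight: its white bar, which has already been eased less than one turn past the red pointer, must come round to the pointer a first time, go on, and stop in line with it the second time. Do not set the fingers astride the ring to grip it, and leave the steel jigger, the spare nozzle and the blue cap where they stand.

Things in the scene. Friction and masses are not known exactly. Their poses are not given: they have to be found in the camera images.
- coupler: keg coupler bolted to the counter. Origin on its vertical axis at the counter top; x, y level; the red pointer on its hub points along its own -x (tip 37 mm from the axis, 62 mm up). Dark foot 88 mm across, 10 mm high, then a neck 68 mm across; brass ring from 28 to 54 mm up; above it a hub 52 mm across up to 60 mm, then a stub 33 mm across up to 78 mm
- ring_center (a point): centre of the brass ring, on the coupler's axis, 41 mm above the counter (does not move). The rim is 108 mm across the crests of 14 equal upright ribs (each 7 mm wide, round) and 97 mm across the grooves between them; rib pitch 25.7 degrees; a groove is 5.5 mm deep and about 15.5 mm wide at mid depth. The white bar is in line with the middle of a groove
- white_bar (a point): middle of the white bar on the ring's top face (15 mm long, radial, 6 mm wide), 38 mm from the axis, 55 mm above the counter; turns with the ring. Behind the ring the tap tower's handles and fillers overhang the counter from about 0.60 m ahead of the robot, 0.34 m and more up, so the robot's side of the ring is the free one to work from
- lock_ring (a joint): turn of the brass ring in rad, growing anticlockwise seen from above (loosening). 0 = tight, white bar at the red pointer; 6.28 and 12.57 = one and two turns loose, bar at the pointer again. Stops at 0 and 18.85; starts between 1.6 and 5.0. It only turns, does not rise, resists with about 0.08 N m (1.5 N at the rim) and stays where it is left
- jigger: double steel jigger standing loose 140 to 170 mm to one side of the ring's axis, 45 mm across, 87 mm high; origin at the centre of its underside
- spare_nozzle: whitish filler nozzle standing loose 140 to 170 mm to the other side of the ring's axis, foot 29 mm across, 62 mm high; origin at the centre of its underside
- cap_blue: blue bottle cap lying loose 210 to 235 mm to the left of the ring's axis, 31 mm across, 14 mm high; origin at the centre of its underside
Things that resemble listed ones, but are neither listed nor needed, are in the scene too. There is more than one size of the coupler; the one meant has the size given above.

How it is judged:
On the way:
1. the white bar has come round to the red pointer for the first time (one turn loose) (value of joint lock_ring above 6.28 rad), for 0.05 s.
At the end, for the whole second after the job is handed in: the ring stands still two full turns from tight, the white bar in line with the red pointer to within 15 degrees (0.26 rad); jigger, nozzle and cap are within 15 mm of where they stood (value of joint lock_ring between 12.306 and 12.826 rad and velocity of joint lock_ring between -0.05 and 0.05 rad/s and distance of each of jigger, spare_nozzle, cap_blue from where it was at the start of the episode below 0.015 m); the robot touches nothing.
It fails at once if the steel jigger is shifted by more than 15 mm or lifted (not (distance of jigger from where it was at the start of the episode below 0.015 m)).
It fails at once if the spare nozzle is shifted by more than 15 mm or lifted (not (distance of spare_nozzle from where it was at the start of the episode below 0.015 m)).
It fails at once if the blue bottle cap is shifted by more than 15 mm or lifted (not (distance of cap_blue from where it was at the start of the episode below 0.015 m)).
It fails at once if the fingers are set astride the ring as if to grip it (grasp point within 30 mm of its axis and lower than 60 mm) (horizontal distance between the grasp point and ring_center below 0.03 m and height (world z) of the grasp point below 0.06 m).
It also fails if it takes over 72 s, if anything falls off the work surface, if the arm or the gripper's body presses on something with over 40 N, if the wrist force passes 120 N, or if a joint passes its speed limit or range.

### The arm

A 7-joint arm with a two-finger parallel gripper is mounted at the origin on a cart in front of the work surface, level with it; the furniture and walls round the work are solid. World frame = base frame: x ahead of the robot, y to its left, z up, the work surface at z = 0. Lengths are in m, angles in rad, forces in N, time in s.
With the tool pointing down it reaches from about 0.425 to 0.875 m from the base axis. Payload 8.4 kg.
Tool frame: the origin (TCP) lies on the centre line of the jaws, within the pads' length; the fingertips stand 14 mm ahead of it and the grasp point (between the pads) lies 5 mm behind it; z points along the fingers, y is the line along which they close (so a half turn about z gives the same grasp; the last joint's range is limited). The gripper opens to 85 mm and grips with 20 to 120 N. Pads are 22 mm wide; open, the fingers measure 114 mm over their backs; the gripper's body (76 mm by 85 mm) begins 54 mm behind the grasp point. The pads swing forward as they close: fully open they stand 13 mm farther back than shut.
Start: joints at [-1.325, 0.333, 0.04, 1.465, -0.013, 1.343, -0.059], TCP at [0.22, 0.612, 0.215] pointing down, gripper open.
Joint ranges: [-2.58, 2.58], [-0.38, 2.09], [-1.3, 1.39], [0.25, 2.4], [-1.5, 4.64], [0.08, 2.09], [-2.65, 2.65]. Speed limits (rad/s): [2.22, 2.22, 2.79, 2.79, 3.14, 3.14, 3.14].

### API

Orientations are given as [roll, pitch, yaw] about the fixed x, y, z axes, in that order (R = Rz(yaw) Ry(pitch) Rx(roll)).
In Python, from plant import robot, imaging gives the robot as it stands. The module is installed in compiled form; this text tells all that it offers.
- The arm moves only by the shell command python3 -m crank 'ROWS' [OPENING] [FORCE]. ROWS is JSON, a list of rows, each an object of numbers: "dx", "dy", "dz": the shift along the tool's x, y, z in mm; "turn": the turn about the tool's z in rad. A call has exactly 8 rows; each row shifts and turns the commanded pose from where the row before left it, along the tool's axes as they then stand; what a row does not reach is not made up. A row lasts 1/8 s, in which the tool goes at most 62.5 mm and 10.7 degrees, less where a joint would pass 70% of its speed; a pose out of reach is approached as far as the arm can. A call is refused whole if a number of a shift passes 62.5 or a number of a turn 0.188, either way. A call with a gripper value outside its range is refused whole. OPENING is the closure, from -1 (fully open) to 1 (shut), so that 0 is half open, set as the call begins (- or left out, the last holds). The fingers move at their own pace and stop on an object; FORCE is the grip in N (left out, the last holds). Time passes only in rows, so rows that do not move let the fingers close, or fill a call up. It gives the time, the measured TCP pose, the force, the opening and the grip force at its end, in the units of the state.
- robot.get_obs(): the state, without advancing time (a new reading comes with each control period).
- imaging.grab_frame(name): name is "scene" or "top"; returns a dict with "pixels" (384x512x3 uint8, red, green, blue), "mtx" (3x3 intrinsics, pixels), "k1" (the pictures are not rectified: a ray, as slopes to the right and down, at radius r is drawn at 1 + k1 r^2 times it, then the intrinsics apply), "R" (3x3) and "t" (3): a world point X has camera coordinates R X + t. Camera axes: x right, y down, z forward; pixel columns grow to the right and rows downward; lengths in m; the calibration is good to about 2 mm. A picture is of the moment at which its call begins. There is no depth.
- robot.hand_in(): hands the job in; it is judged then, once.
Trained networks look in a picture, given as the dict that the camera call returned (one of the last four; its "shot" number tells which), for a name from the list of things; names that differ only in an ending like _2 or _b are one class to them, and where a whole thing is asked for, a point or a joint stands for the part that bears it (a point fixed in the world has none). Each returns a list of dicts, best first, with "confidence" (0 to 1); they miss things now and then, are a little off and sometimes report something else, mostly with a low value. They report only what shows in the picture. A call takes as long as a camera call. They do not tell look-alikes from the thing itself.
- imaging.regions_of(picture, query): "region" (384x512 bool, what is visible of it) and "bbox" ([left, top, right, bottom] as shares, 0 to 1, of the picture: columns of its width, rows of its height, round what is visible of it).
- imaging.place_of(picture, query): "centre" ([row, column] as shares, 0 to 1, of the picture: columns of its width, rows of its height: a listed point, or the origin of a listed thing).
The state is a dict: "time": time; "joint_pos": joint angles; "qvel": joint speeds; "effort": joint torques, N m; "tcp_pos": TCP position; "eef_rot": TCP orientation; "contact_force": force on the tool from outside, world axes, zero at the start; "ft_torque": the same for the moment, N m; "width": finger opening in m; "finger_force": force on a finger pad.
Only numpy, scipy, OpenCV 4.12 (cv2) and the standard library are available. Lean on these libraries where they do the work, as an engineer would, in place of code of your own. Each camera call takes 0.05 s, during which the arm holds its last target. There are 200 camera calls.

## Working session

There is one attempt and no reset: what is moved stays moved. The work goes in short steps, Python scripts to look and compute and a shell command to move; the robot and the scene stay as the last step left them, time stands still between calls to the robot, and variables do not carry over. Pictures are saved under pics/ and viewed, at most 10 in all, crops included, and the job is handed in when it is done.

```bash
mkdir -p pics; cat > h.py <<'E'
from plant import robot, imaging
import numpy as np, cv2
def ray(p,uv):
    K=np.array(p["mtx"]);k=p["k1"];R=np.array(p["R"]);t=np.array(p["t"])
    d=np.array([(uv[0]-K[0,2])/K[0,0],(uv[1]-K[1,2])/K[1,1]]);s=d.copy()
    for _ in range(20): s=d/(1+k*(s@s))
    return -R.T@t, R.T@np.array([s[0],s[1],1.])
def at_z(p,uv,z):
    o,d=ray(p,uv);return o+d*(z-o[2])/d[2]
def px(p,X):
    c=np.array(p["R"])@X+np.array(p["t"]);s=c[:2]/c[2];s=s*(1+p["k1"]*(s@s));K=np.array(p["mtx"])
    return np.array([K[0,0]*s[0]+K[0,2],K[1,1]*s[1]+K[1,2]])
def show(p,name): cv2.imwrite("pics/"+name,cv2.cvtColor(p["pixels"],cv2.COLOR_RGB2BGR))
E
python3 - <<'E'
from h import *
o=robot.get_obs();print(o)
Z=dict(coupler=0,ring_center=.041,white_bar=.055,jigger=0,spare_nozzle=0,cap_blue=0)
ims=[]
for c in("top","scene"):
    p=imaging.grab_frame(c);ims.append(p["pixels"])
    print(c,(-np.array(p["R"]).T@np.array(p["t"])).round(3))
    for n,z in Z.items():
        for r in imaging.place_of(p,n)[:4]:
            uv=(r["centre"][1]*512,r["centre"][0]*384);print(n,round(r["confidence"],2),np.round(uv,1),at_z(p,uv,z).round(4))
    show(p,c+"0.png")
E
```

```text
{'time': 0.0, 'joint_pos': array([-1.32519544,  0.33388425,  0.03985088,  1.46627932, -0.01341348,
        1.34331395, -0.05850478]), 'qvel': array([ 5.74829675e-04,  7.09523355e-04,  1.41001252e-03,  6.25286658e-05,
       -4.07938761e-04,  6.69324866e-04, -2.29971610e-04]), 'effort': array([-1.25590188e-05, -6.58547544e+01,  1.36540879e+00, -4.05564702e+01,
        1.67003606e-02,  1.26268115e-02,  8.36673024e-06]), 'tcp_pos': array([0.21955069, 0.61127523, 0.21373426]), 'eef_rot': array([-3.13997591e+00,  8.83652088e-05,  2.79678833e+00]), 'contact_force': array([-0.17957601, -0.76333383,  0.32985975]), 'ft_torque': array([-0.02000433,  0.01284201, -0.03981621]), 'finger_force': 0.0, 'width': 0.08526658517078416}
top [0.326 0.023 1.398]
coupler 0.92 [265.3 194.3] [0.5178 0.0104 0.    ]
coupler 0.79 [315.3 219.6] [ 0.4376 -0.1391  0.    ]
coupler 0.66 [354.9 204.6] [ 0.481  -0.2603  0.    ]
ring_center 0.69 [361.9 201.7] [ 0.4846 -0.2728  0.041 ]
ring_center 0.68 [316.4 216.8] [ 0.4426 -0.1379  0.041 ]
ring_center 0.66 [262.5 191.1] [0.5219 0.0189 0.041 ]
white_bar 0.82 [358.8 213.
[... 157 characters left out ...]
.6] [0.5017 0.179  0.    ]
spare_nozzle 0.42 [310.7 185.6] [ 0.542  -0.1287  0.    ]
cap_blue 0.67 [189.6 205.6] [0.4876 0.2415 0.    ]
scene [-0.083 -0.537  0.835]
coupler 0.79 [260.9 210.9] [0.5137 0.0233 0.    ]
coupler 0.69 [283.2 256.1] [ 0.4344 -0.1296  0.    ]
coupler 0.56 [335.8 272.4] [ 0.4855 -0.2575  0.    ]
ring_center 0.79 [287.9 247.6] [ 0.4372 -0.1407  0.041 ]
ring_center 0.75 [265.5 200.5] [0.5228 0.0143 0.041 ]
white_bar 0.89 [335.2 277.9] [ 0.4346 -0.2838  0.055 ]
white_bar 0.85 [276.5 186.5] [0.5755 0.0206 0.055 ]
white_bar 0.57 [283.5 250.6] [ 0.4135 -0.146   0.055 ]
jigger 0.75 [224.3 184.4] [0.5195 0.1832 0.    ]
spare_nozzle 0.57 [309.9 235.3] [ 0.5371 -0.1357  0.    ]
```

```bash
python3 - <<'E'
import cv2,numpy as np
a=cv2.imread("pics/top0.png")[140:260,170:390];b=cv2.imread("pics/scene0.png")[150:310,190:390]
a=cv2.resize(a,(792,432),interpolation=cv2.INTER_CUBIC);cv2.imwrite("pics/topc.png",a)
cv2.imwrite("pics/scenec.png",cv2.resize(b,(750,600),interpolation=cv2.INTER_CUBIC))
E
```

```text
(no output)
```

View pics/topc.png

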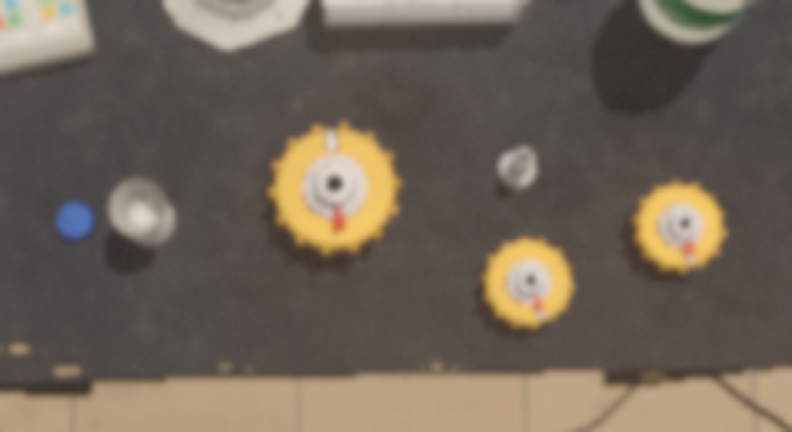

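View pics/scenec.png

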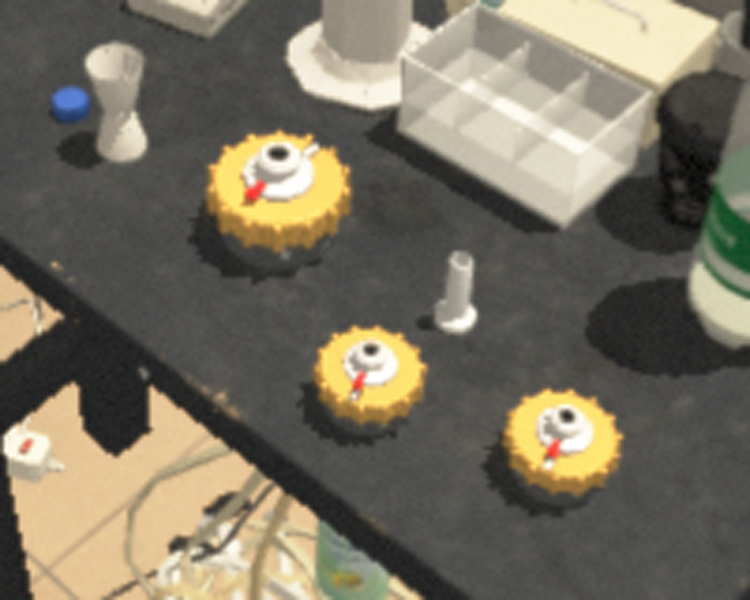

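View pics/scene0.png

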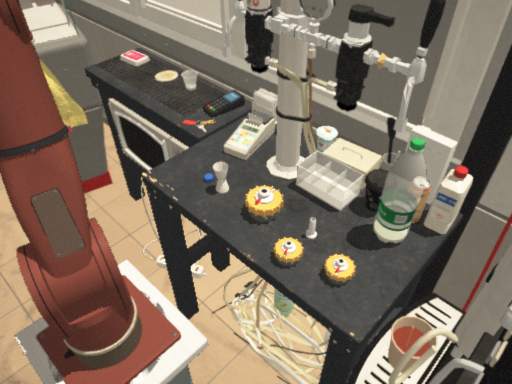

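```bash
cat > m.py <<'E'
from h import *
from scipy.optimize import least_squares
def measure(cams=("top","scene"),verbose=True,C0=(.5205,.0155)):
    out=[]
    for c in cams:
        p=imaging.grab_frame(c);im=p["pixels"]
        # rectify ring top plane z=.054 / bar & pointer colours in polar view
        hsv=cv2.cvtColor(im,cv2.COLOR_RGB2HSV)
        def polar(C,z,rr,th): return np.array([[px(p,np.array([C[0]+r*np.cos(t),C[1]+r*np.sin(t),z])) for t in th] for r in rr],np.float32)
        # centre from brass/white silhouette in region
        rs=[r for r in imaging.regions_of(p,"coupler") if 1]
        best=None
        for r in rs:
            ys,xs=np.nonzero(r["region"]);w=at_z(p,(xs.mean(),ys.mean()),.05)
            if np.hypot(w[0]-C0[0],w[1]-C0[1])<.05: best=r;break
        C=np.array(C0)
        if best is not None:
            b=((hsv[...,0]>14)&(hsv[...,0]<32)&(hsv[...,1]>110)&cv2.dilate(best["region"].astype(np.uint8),np.ones((3,3)))>0)
            # IoU fit of ring cylinder projection (r=.052, z .028-.054)
            th=np.linspace(0,2*np.pi,60)
            obs=best["region"].astype(np.uint8)
            def mask(C):
                m=np.zeros(im.shape[:2],np.uint8)
                for pts in ([(.0525,.028),(.0525,.054)],[(.044,0.),(.044,.01),],[(.034,0.),(.034,.03)],[(.0165,.054),(.0165,.078)]):
                    P=np.concatenate([[px(p,np.array([C[0]+r*np.cos(t),C[1]+r*np.sin(t),z])) for t in th] for r,z in pts]).astype(np.float32)
                    cv2.fillConvexPoly(m,np.round(cv2.convexHull(P)*16+0).astype(np.int32),1,shift=4)
                return m
            s=max(((np.logical_and(mask((x,y)),obs).sum()/np.logical_or(mask((x,y)),obs).sum()),x,y) for x in C0[0]+np.arange(-.009,.0091,.0015) for y in C0[1]+np.arange(-.009,.0091,.0015))
            C=np.array(s[1:])
        th=np.radians(np.arange(0,360,2));rr=np.arange(.032,.045,.001)
        g=polar(C,.055,rr,th);pc=cv2.remap(im,g[...,0],g[...,1],cv2.INTER_LINEAR).astype(int)
        blue=np.median(pc[...,2]/(pc[...,0]+1.),axis=0)   # white: B/R near 1, brass low
        i=blue.argmax();win=(np.arange(-9,10)+i)%180;wt=np.clip(blue[win]-np.median(blue)-.1,0,None)
        bar=th[i]+np.radians(2)*(wt*np.arange(-9,10)).sum()/wt.sum()
        red=polar(C,.062,np.arange(.028,.037,.001),th);pr=cv2.remap(im,red[...,0],red[...,1],cv2.INTER_LINEAR).astype(int)
        rd=(pr[...,0]-pr[...,1]-30).clip(0).mean(0);rd=np.where(rd>.4*rd.max(),rd,0);ptr=np.angle((rd*np.exp(1j*th)).sum())
        print(c,"C",C.round(4),"iou" ,None if best is None else round(s[0],3),"bar",np.degrees(bar).round(1)%360,"peak",blue.max().round(2),"ptr",np.degrees(ptr).round(1)%360,"turn mod360",(np.degrees(bar-ptr)%360).round(1))
        out.append(p)
    return out
E
python3 -c "
from m import *
for _ in range(2): measure()"
```

```text
top C [0.519  0.0185] iou 0.9 bar 3.8 peak 0.85 ptr 184.9 turn mod360 178.9
scene C [0.522  0.0215] iou 0.875 bar 358.5 peak 0.89 ptr 191.0 turn mod360 167.5
top C [0.519 0.02 ] iou 0.883 bar 1.4 peak 0.84 ptr 187.8 turn mod360 173.6
scene C [0.5205 0.023 ] iou 0.889 bar 356.1 peak 0.89 ptr 193.6 turn mod360 162.5
```

```bash
python3 - <<'E'
from h import *
for c in("top","scene"):
    p=imaging.grab_frame(c);im=p["pixels"];hsv=cv2.cvtColor(im,cv2.COLOR_RGB2HSV)
    b=((hsv[...,0]>12)&(hsv[...,0]<34)&(hsv[...,1]>100)&(hsv[...,2]>70)).astype(np.uint8)
    u=px(p,np.array([.52,.018,.045]));n,l,st,ce=cv2.connectedComponentsWithStats(b)
    k=min((i for i in range(1,n) if st[i,4]>150),key=lambda i:np.hypot(*(ce[i]-u)))
    cs,_=cv2.findContours((l==k).astype(np.uint8),cv2.RETR_EXTERNAL,cv2.CHAIN_APPROX_NONE)
    h=np.zeros(b.shape,np.uint8);cv2.drawContours(h,cs,-1,1,-1)
    ys,xs=np.nonzero(h);th=np.linspace(0,2*np.pi,80);S=8
    def cent(C):
        P=np.concatenate([[px(p,np.array([C[0]+.0515*np.cos(t),C[1]+.0515*np.sin(t),z])) for t in th] for z in(.028,.054)]).astype(np.float32)
        H=cv2.convexHull(P);M=cv2.moments(H);return np.array([M["m10"]/M["m00"],M["m01"]/M["m00"]]),M["m00"]
    from scipy.optimize import fsolve
    t=np.array([xs.mean(),ys.mean()]);C=fsolve(lambda C:cent(C)[0]-t,(.52,.018))
    print(c,C.round(4),"area",h.sum(),cent(C)[1].round(0),t.round(1))
    # hub/stub ring hole: dark bore at top z=.078
    u=px(p,np.array([C[0],C[1],.078]));x,y=u.round().astype(int);g=im[y-5:y+6,x-5:x+6].sum(2);w=(g.max()-g.astype(float))**4
    yy,xx=np.mgrid[-5:6,-5:6];bb=(x+(w*xx).sum()/w.sum(),y+(w*yy).sum()/w.sum());print(" bore",np.round(bb,1),at_z(p,bb,.078).round(4))
E
```

```text
Traceback (most recent call last):
AttributeError: 'float' object has no attribute 'round'
```

```bash
cat > c.py <<'E'
from h import *
from scipy.optimize import fsolve
def centre(p):
    im=p["pixels"];hsv=cv2.cvtColor(im,cv2.COLOR_RGB2HSV)
    b=((hsv[...,0]>12)&(hsv[...,0]<34)&(hsv[...,1]>100)&(hsv[...,2]>70)).astype(np.uint8)
    u=px(p,np.array([.52,.018,.045]));n,l,st,ce=cv2.connectedComponentsWithStats(b)
    k=min((i for i in range(1,n) if st[i,4]>150),key=lambda i:np.hypot(*(ce[i]-u)))
    cs,_=cv2.findContours((l==k).astype(np.uint8),cv2.RETR_EXTERNAL,cv2.CHAIN_APPROX_NONE)
    h=np.zeros(b.shape,np.uint8);cv2.drawContours(h,cs,-1,1,-1)
    ys,xs=np.nonzero(h);th=np.linspace(0,2*np.pi,80)
    def cent(C):
        P=np.concatenate([[px(p,np.array([C[0]+.0515*np.cos(t),C[1]+.0515*np.sin(t),z])) for t in th] for z in(.028,.054)]).astype(np.float32)
        M=cv2.moments(cv2.convexHull(P));return np.array([M["m10"]/M["m00"],M["m01"]/M["m00"]]),M["m00"]
    t=np.array([xs.mean(),ys.mean()]);C=fsolve(lambda C:cent(C)[0]-t,(.52,.018))
    return C,h.sum(),cent(C)[1],st[k]
def angles(p,C):
    im=p["pixels"];th=np.radians(np.arange(0,360,2))
    def pol(z,rr):
        g=np.array([[px(p,np.array([C[0]+r*np.cos(t),C[1]+r*np.sin(t),z])) for t in th] for r in rr],np.float32)
        return cv2.remap(im,g[...,0],g[...,1],cv2.INTER_LINEAR).astype(int)
    pc=pol(.054,np.arange(.033,.0445,.001));w=np.median(pc[...,2]/(pc[...,0]+1.),axis=0)
    i=w.argmax();k=np.arange(-9,10);wt=np.clip(w[(k+i)%180]-np.median(w)-.15,0,None)
    bar=2*i+2*(wt*k).sum()/wt.sum()
    pr=pol(.062,np.arange(.028,.037,.001));rd=(pr[...,0]-pr[...,1]-60).clip(0).mean(0)*(pr[...,1].mean(0)<120)
    rd=np.where(rd>.4*rd.max(),rd,0);ptr=np.degrees(np.angle((rd*np.exp(1j*th)).sum()))
    return bar%360,ptr%360,w.max()
E
python3 - <<'E'
from c import *
for c in("top","scene"):
    p=imaging.grab_frame(c);C,a,m,_=centre(p);print(c,C.round(4),a,m)
    u=px(p,np.array([C[0],C[1],.078]));x,y=u.round().astype(int);g=p["pixels"][y-5:y+6,x-5:x+6].sum(2).astype(float);w=(g.max()-g)**4
    yy,xx=np.mgrid[-5:6,-5:6];bb=(x+(w*xx).sum()/w.sum(),y+(w*yy).sum()/w.sum());print(" bore",np.round(bb,1),at_z(p,bb,.078).round(4))
    for CC in (C,(.5205,.018)): print(np.round(angles(p,CC),2))
E
```

```text
top [0.5155 0.0193] 763 982.4616555121029
 bore [262.3 190.8] [0.5175 0.0195 0.078 ]
[2.23 0.   0.84]
[  4.52 183.07   0.84]
scene [0.5153 0.0146] 713 997.6391931588296
 bore [263.5 191.2] [0.5175 0.0174 0.078 ]
[ 51.48 182.54   0.89]
[  4.67 185.72   0.89]
```

```bash
python3 - <<'E'
from c import *
from scipy.optimize import minimize
th=np.linspace(0,2*np.pi,112,endpoint=False)
for c in("top","scene"):
    p=imaging.grab_frame(c);im=p["pixels"].astype(float)
    s=im[...,0]-im[...,2]   # R-B brassness
    u=px(p,np.array([.519,.018,.045])).round().astype(int);N=34
    sl=np.s_[u[1]-N:u[1]+N,u[0]-N:u[0]+N];im8=p["pixels"][sl];S=8
    obs=(s[sl]/(im[sl].max(2)+20)).clip(0,.5)*2
    V=im[sl].max(2);red=(im8[...,0]>im8[...,1]*1.6);
    def model(q,off):
        m=np.zeros((2*N*S,2*N*S),np.uint8)
        def poly(rz,val):
            P=np.concatenate([[px(p,np.array([q[0]+r*np.cos(t),q[1]+r*np.sin(t),z])) for t in th] for r,z in rz])
            P=((P+off-(u-N))*S);cv2.fillConvexPoly(m,cv2.convexHull(np.round(P*16).astype(np.int32)),val,shift=4)
        poly([(.0515,.028),(.0515,.054)],1);poly([(.026,.054),(.026,.06)],2);poly([(.0165,.06),(.0165,.078)],2)
        k=lambda v:cv2.GaussianBlur(cv2.resize((m==v).astype(np.float32),(2*N,2*N),interpolation=cv2.INTER_AREA),(0,0),.7)
        return k(1),k(2)
    for off in(0,.5):
        def cost(q):
            a,b=model(q,off);X=np.stack([a.ravel(),b.ravel(),np.ones(a.size)],1);r=0
            for y in (obs,V/255):
                co=np.linalg.lstsq(X,y.ravel(),rcond=None)[0];r+=np.abs(X@co-y.ravel()).mean()
            return r
        G=[(cost((x,y)),x,y) for x in np.arange(.511,.528,.001) for y in np.arange(.010,.028,.001)]
        b=min(G);print(c,off,np.round(b,4),np.round(angles(p,b[1:]),1))
E
```

```text
top 0 [0.0771 0.517  0.017 ] [5.9 0.  0.8]
top 0.5 [0.0763 0.519  0.019 ] [  3.  185.1   0.8]
scene 0 [0.1734 0.521  0.017 ] [  6.2 183.7   0.9]
scene 0.5 [0.1729 0.522  0.02  ] [  1.8 188.8   0.9]
```

```bash
python3 -m crank '[{"dx":-27.1,"dy":-24.6},{"dx":-27.1,"dy":-24.6},{"dx":-27.1,"dy":-24.6},{"dx":-27.1,"dy":-24.6},{"dx":-27.1,"dy":-24.6},{"dx":-27.1,"dy":-24.6},{"dx":-27.1,"dy":-24.6},{"dx":-27.1,"dy":-24.6}]' 1 40
python3 -m crank '[{"dx":-27.1,"dy":-24.6},{"dx":-27.1,"dy":-24.6},{"dx":-27.1,"dy":-24.6},{"dx":-27.1,"dy":-24.6},{"dx":-27.1,"dy":-24.6},{"dx":-27.1,"dy":-24.6},{"dx":-27.1,"dy":-24.6},{"dx":-27.1,"dy":-24.6}]'
python3 -m crank '[{"turn":0.123},{"turn":0.123},{"turn":0.123},{"turn":0.123},{"turn":0.123},{"turn":0.123},{"turn":0.123},{"turn":0.123}]'
python3 -m crank '[{"turn":0.123},{"turn":0.123},{"turn":0.123},{"turn":0.123},{"turn":0.123},{"turn":0.123},{"turn":0.123},{"turn":0.123}]'
cat > g.py <<'E'
from h import *
C=np.array([.5195,.0182])
def rep(rho=.0800,alpha=107.4,z=None):
    o=robot.get_obs();p=o["tcp_pos"];e=o["eef_rot"];d=p[:2]-C
    print("t",o["time"],"tcp",p.round(4),"rpy",e.round(3),"q7",o["joint_pos"][6].round(2),"F",o["contact_force"].round(1),"w",round(o["width"],4))
    a=np.degrees(np.arctan2(d[1],d[0]))%360;print("rho",np.hypot(*d).round(4),"alpha",a.round(1),"yaw-alpha",((np.degrees(e[2])-a)%360).round(1),"(want 300)")
    T=C+rho*np.array([np.cos(np.radians(alpha)),np.sin(np.radians(alpha))])-p[:2];y=e[2]
    print("to target: dx %.1f dy %.1f dz %.1f turn %.3f"%(1e3*(T@[np.cos(y),np.sin(y)]),1e3*(T@[np.sin(y),-np.cos(y)]),1e3*(p[2]-(z or .045)),-(((np.radians(alpha+300)-y)+np.pi)%(2*np.pi)-np.pi)))
if __name__=="__main__":
    import sys;rep(*map(float,sys.argv[1:]))
E
python3 g.py .080 106.4
```

```text
t 1.35 tcp [0.2197 0.6117 0.2146] rpy [-3.142 -0.     2.797] q7 -0.06 F [-0.3 -0.2 -0.5] w 0.0853
rho 0.6649 alpha 116.8 yaw-alpha 43.4 (want 300)
to target: dx -435.6 dy -392.6 dz 169.6 turn 1.987schema error: expected keys dx, dy, dz, turn
schema error: expected keys dx, dy, dz, turn
schema error: expected keys dx, dy, dz, turn
schema error: expected keys dx, dy, dz, turn
```

```bash
python3 -m crank '[{"dx":-27,"dy":-24.5,"dz":0,"turn":0},{"dx":-27,"dy":-24.5,"dz":0,"turn":0},{"dx":-27,"dy":-24.5,"dz":0,"turn":0},{"dx":-27,"dy":-24.5,"dz":0,"turn":0},{"dx":-27,"dy":-24.5,"dz":0,"turn":0},{"dx":-27,"dy":-24.5,"dz":0,"turn":0},{"dx":-27,"dy":-24.5,"dz":0,"turn":0},{"dx":-27,"dy":-24.5,"dz":0,"turn":0}]' 1 40
python3 -m crank '[{"dx":-27,"dy":-24.5,"dz":0,"turn":0},{"dx":-27,"dy":-24.5,"dz":0,"turn":0},{"dx":-27,"dy":-24.5,"dz":0,"turn":0},{"dx":-27,"dy":-24.5,"dz":0,"turn":0},{"dx":-27,"dy":-24.5,"dz":0,"turn":0},{"dx":-27,"dy":-24.5,"dz":0,"turn":0},{"dx":-27,"dy":-24.5,"dz":0,"turn":0},{"dx":-27,"dy":-24.5,"dz":0,"turn":0}]'
python3 -m crank '[{"dx":0,"dy":0,"dz":0,"turn":0.123},{"dx":0,"dy":0,"dz":0,"turn":0.123},{"dx":0,"dy":0,"dz":0,"turn":0.123},{"dx":0,"dy":0,"dz":0,"turn":0.123},{"dx":0,"dy":0,"dz":0,"turn":0.123},{"dx":0,"dy":0,"dz":0,"turn":0.123},{"dx":0,"dy":0,"dz":0,"turn":0.123},{"dx":0,"dy":0,"dz":0,"turn":0.123}]'
python3 -m crank '[{"dx":0,"dy":0,"dz":0,"turn":0.123},{"dx":0,"dy":0,"dz":0,"turn":0.123},{"dx":0,"dy":0,"dz":0,"turn":0.123},{"dx":0,"dy":0,"dz":0,"turn":0.123},{"dx":0,"dy":0,"dz":0,"turn":0.123},{"dx":0,"dy":0,"dz":0,"turn":0.123},{"dx":0,"dy":0,"dz":0,"turn":0.123},{"dx":0,"dy":0,"dz":0,"turn":0.123}]'
python3 g.py .080 106.4
```

```text
time: 2.35
tcp_pos: [0.3572, 0.3532, 0.2148]
eef_rot: [3.141, 0.0, 2.797]
contact_force: [0.2, -0.7, -0.5]
width: -0.0001
finger_force: 0.0
time: 3.35
tcp_pos: [0.4943, 0.0957, 0.2149]
eef_rot: [3.141, 0.0, 2.797]
contact_force: [-1.1, 0.6, -0.7]
width: 0.0005
finger_force: 0.0
time: 4.35
tcp_pos: [0.4938, 0.0968, 0.2148]
eef_rot: [3.141, -0.0, 1.809]
contact_force: [0.1, 0.3, -0.4]
width: 0.0001
finger_force: 0.0
time: 5.35
tcp_pos: [0.4938, 0.0968, 0.2148]
eef_rot: [3.142, -0.0, 0.825]
contact_force: [-0.6, 0.5, -0.6]
width: 0.0003
finger_force: 0.0
t 5.35 tcp [0.4938 0.0968 0.2148] rpy [ 3.142 -0.     0.825] q7 -1.01 F [-0.6  0.5 -0.6] w 0.0003
rho 0.0827 alpha 108.1 yaw-alpha 299.1 (want 300)
to target: dx 0.8 dy 3.5 dz 169.8 turn 0.015
```

```bash
python3 -m crank '[{"dx":0.8,"dy":3.5,"dz":25,"turn":0.015},{"dx":0,"dy":0,"dz":25,"turn":0},{"dx":0,"dy":0,"dz":25,"turn":0},{"dx":0,"dy":0,"dz":25,"turn":0},{"dx":0,"dy":0,"dz":25,"turn":0},{"dx":0,"dy":0,"dz":25,"turn":0},{"dx":0,"dy":0,"dz":20,"turn":0},{"dx":0,"dy":0,"dz":0,"turn":0}]'
python3 -m crank '[{"dx":-1,"dy":1.7,"dz":0,"turn":0},{"dx":-1,"dy":1.7,"dz":0,"turn":0},{"dx":-1,"dy":1.7,"dz":0,"turn":0},{"dx":-1,"dy":1.7,"dz":0,"turn":0},{"dx":-0.5,"dy":0.9,"dz":0,"turn":0},{"dx":-0.5,"dy":0.9,"dz":0,"turn":0},{"dx":-0.5,"dy":0.9,"dz":0,"turn":0},{"dx":0,"dy":0,"dz":0,"turn":0}]'
python3 g.py .0685 106.4
python3 - <<'E'
from h import *
im=[]
for c in("top","scene"):
    p=imaging.grab_frame(c);u=px(p,np.array([.5,.04,.05])).astype(int);im.append(cv2.resize(p["pixels"][u[1]-45:u[1]+45,u[0]-40:u[0]+40],(400,450),interpolation=cv2.INTER_CUBIC))
cv2.imwrite("pics/eng.png",cv2.cvtColor(np.hstack(im),cv2.COLOR_RGB2BGR))
E
```

```text
time: 6.35
tcp_pos: [0.4959, 0.0946, 0.0436]
eef_rot: [-3.141, 0.002, 0.814]
contact_force: [-0.3, -0.8, 0.3]
width: -0.0002
finger_force: 0.0
time: 7.35
tcp_pos: [0.5, 0.0844, 0.0446]
eef_rot: [3.142, 0.0, 0.814]
contact_force: [0.5, -0.0, 0.2]
width: -0.0
finger_force: 0.0
t 7.35 tcp [0.5    0.0844 0.0446] rpy [3.142 0.    0.814] q7 -0.89 F [ 0.5 -0.   0.2] w -0.0
rho 0.069 alpha 106.4 yaw-alpha 300.2 (want 300)
to target: dx -0.2 dy 0.4 dz -0.4 turn 0.004
```

View pics/eng.png

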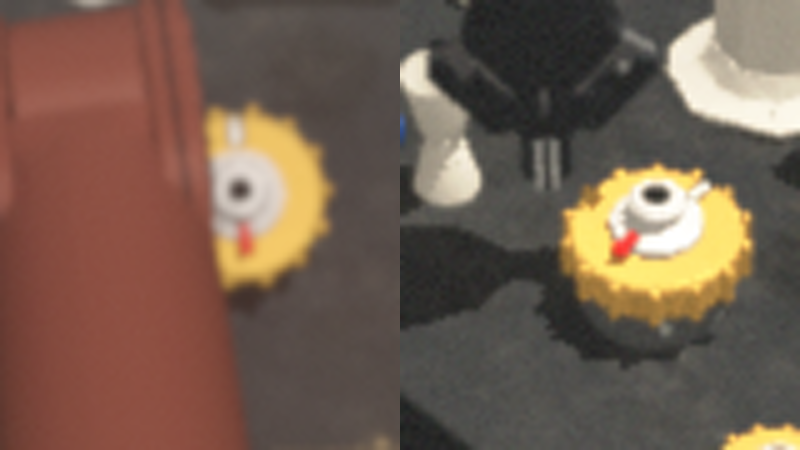

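```bash
python3 -m crank '[{"dx":1.75,"dy":1,"dz":0,"turn":0},{"dx":1.75,"dy":1,"dz":0,"turn":0},{"dx":-0.5,"dy":0.9,"dz":0,"turn":0},{"dx":-0.5,"dy":0.9,"dz":0,"turn":0},{"dx":-0.5,"dy":0.9,"dz":0,"turn":0},{"dx":-0.5,"dy":0.9,"dz":0,"turn":0},{"dx":-0.3,"dy":0.4,"dz":0,"turn":0},{"dx":0,"dy":0,"dz":0,"turn":0}]'
python3 g.py .0645 103
python3 - <<'E'
from c import *
p=imaging.grab_frame("scene");u=px(p,np.array([.5,.05,.05])).astype(int)
print(angles(p,(.5205,.018)))
cv2.imwrite("pics/eng2.png",cv2.cvtColor(cv2.resize(p["pixels"][u[1]-30:u[1]+30,u[0]-30:u[0]+30],(600,600),interpolation=cv2.INTER_CUBIC),cv2.COLOR_RGB2BGR))
E
```

```text
time: 8.45
tcp_pos: [0.5052, 0.0812, 0.0446]
eef_rot: [-3.142, 0.0, 0.814]
contact_force: [0.4, -0.3, 0.5]
width: -0.0002
finger_force: 0.0
t 8.45 tcp [0.5052 0.0812 0.0446] rpy [-3.142  0.     0.814] q7 -0.87 F [ 0.4 -0.3  0.5] w -0.0002
rho 0.0646 alpha 102.8 yaw-alpha 303.8 (want 300)
to target: dx -0.2 dy -0.1 dz -0.4 turn 0.063
(np.float64(4.677685191747525), np.float64(186.4419577525104), np.float64(0.898783766063467))
```

View pics/eng2.png

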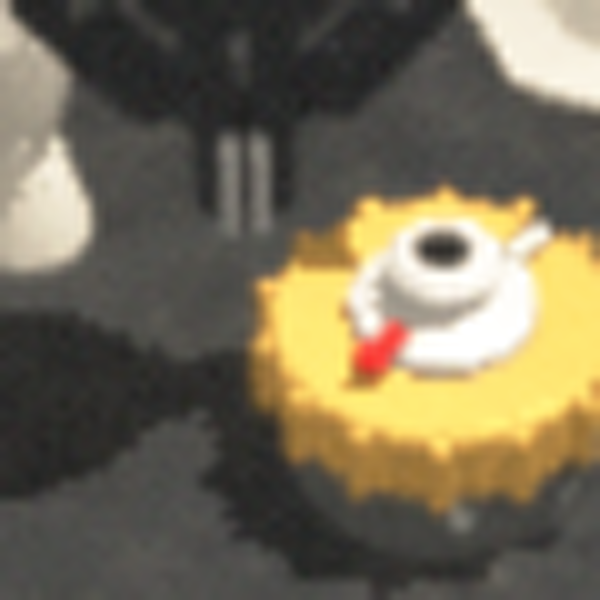

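```bash
python3 - <<'E'
from h import *
p=imaging.grab_frame("scene");u=px(p,np.array([.5,.05,.05])).astype(int)
f=lambda X:((px(p,np.array(X))-u+30)*10).round(0)
for z in(.031,.045,.07): print(z,f([.5052,.0812,z]))
R=np.array([np.cos(.814),np.sin(.814)]);Y=np.array([np.sin(.814),-np.cos(.814)])
for x in(-11,11):
  for y in(-14.5,14.5): print(x,y,f([*(np.array([.5052,.0812])+(x*R+y*Y)/1e3),.031]))
for a in (82,107.4,133,158): print(a,f([.5195+.054*np.cos(np.radians(a)),.0182+.054*np.sin(np.radians(a)),.054]))
E
```

```text
0.031 [242. 290.]
0.045 [241. 254.]
0.07 [238. 189.]
-11 -14.5 [193. 318.]
-11 14.5 [294. 314.]
11 -14.5 [191. 266.]
11 14.5 [291. 262.]
82 [318. 209.]
107.4 [264. 253.]
133 [242. 310.]
158 [258. 368.]
```

```bash
python3 - <<'E'
from h import *
p=imaging.grab_frame("scene");u=px(p,np.array([.5,.06,.05])).astype(int)
a=p["pixels"][u[1]-20:u[1]+20,u[0]-20:u[0]+20].astype(float);a=255*(np.clip(a/255,0,.5)*2)**.6
cv2.imwrite("pics/eng3.png",cv2.cvtColor(cv2.resize(a.astype(np.uint8),(600,600),interpolation=cv2.INTER_NEAREST),cv2.COLOR_RGB2BGR))
print(((px(p,np.array([.5052,.0812,.031]))-u+20)*15).round())
E
```

```text
[243. 315.]
```

View pics/eng3.png

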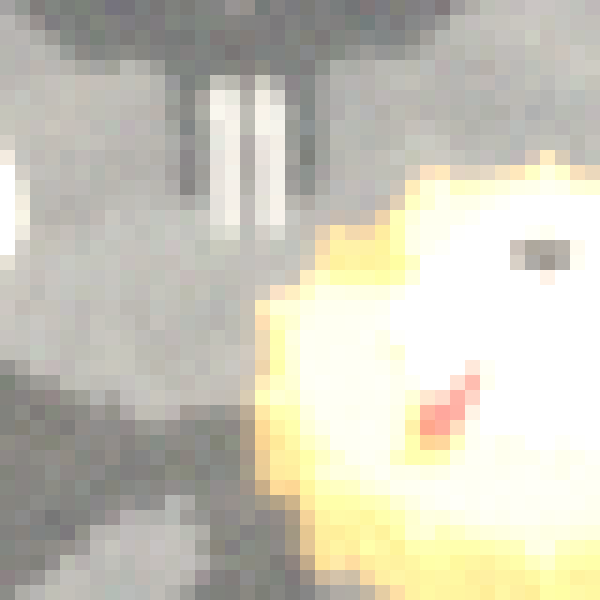

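```bash
python3 -m crank '[{"dx":-4.63,"dy":-2.82,"dz":0,"turn":-0.0841},{"dx":-4.63,"dy":-2.82,"dz":0,"turn":-0.0841},{"dx":-4.63,"dy":-2.82,"dz":0,"turn":-0.0841},{"dx":-4.63,"dy":-2.82,"dz":0,"turn":-0.0841},{"dx":-4.63,"dy":-2.82,"dz":0,"turn":-0.0841},{"dx":-4.63,"dy":-2.82,"dz":0,"turn":-0.0841},{"dx":0,"dy":0,"dz":0,"turn":0},{"dx":0,"dy":0,"dz":0,"turn":0}]'
python3 g.py .0645 132
python3 - <<'E'
from c import *
for c in ("top","scene"):
    p=imaging.grab_frame(c);print(c,angles(p,(.5205,.018)))
E
```

```text
time: 9.6
tcp_pos: [0.4768, 0.0666, 0.0447]
eef_rot: [3.141, -0.0, 1.317]
contact_force: [-0.4, -0.3, -0.0]
width: 0.0001
finger_force: 0.0
t 9.6 tcp [0.4768 0.0666 0.0447] rpy [ 3.141 -0.     1.317] q7 -0.4 F [-0.4 -0.3 -0. ] w 0.0001
rho 0.0645 alpha 131.4 yaw-alpha 304.0 (want 300)
to target: dx -0.6 dy -0.3 dz -0.3 turn 0.060
top (np.float64(nan), np.float64(85.92043559727891), np.float64(0.5121951219512195))
scene (np.float64(4.758603445584253), np.float64(186.46445760355235), np.float64(0.8973941631846597))c.py:23: RuntimeWarning: invalid value encountered in scalar divide
  bar=2*i+2*(wt*k).sum()/wt.sum()
```

```bash
python3 - <<'E'
from h import *
p=imaging.grab_frame("scene");u=px(p,np.array([.49,.05,.05])).astype(int)
a=p["pixels"][u[1]-25:u[1]+25,u[0]-25:u[0]+25].astype(float);a=255*(np.clip(a/255,0,.6)/.6)**.7
b=cv2.resize(a.astype(np.uint8),(600,600),interpolation=cv2.INTER_NEAREST)
T=np.array([.4768,.0666]);yw=1.317;R=np.array([np.cos(yw),np.sin(yw)]);Y=np.array([np.sin(yw),-np.cos(yw)])
for z,col in((.031,(255,0,0)),(.06,(0,255,0)),(.104,(0,0,255))):
    q=[((px(p,np.array([*(T+(x*R+y*Y)/1e3),z]))-u+25)*12+6).astype(int) for x,y in((-11,-14.5),(-11,14.5),(11,14.5),(11,-14.5))]
    cv2.polylines(b,[np.array(q)],True,col,1)
cv2.imwrite("pics/e4.png",cv2.cvtColor(b,cv2.COLOR_RGB2BGR))
E
```

```text
(no output)
```

View pics/e4.png

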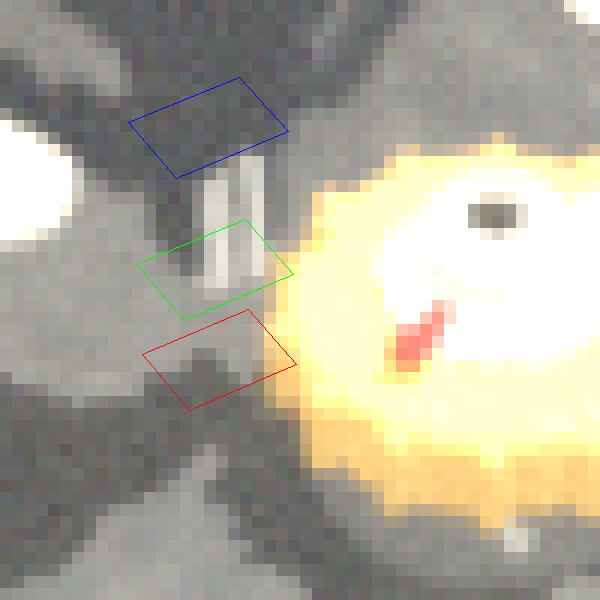

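```bash
python3 -m crank '[{"dx":3.3,"dy":-2.5,"dz":0,"turn":0},{"dx":3.3,"dy":-0.3,"dz":0,"turn":0},{"dx":0,"dy":0,"dz":6,"turn":0},{"dx":0,"dy":0,"dz":6,"turn":0},{"dx":0,"dy":0,"dz":5,"turn":0},{"dx":0,"dy":0,"dz":5,"turn":0},{"dx":0,"dy":0,"dz":4,"turn":0},{"dx":0,"dy":0,"dz":0,"turn":0}]'
python3 -m crank '[{"dx":-0.6,"dy":0.9,"dz":0,"turn":0},{"dx":-0.6,"dy":0.9,"dz":0,"turn":0},{"dx":-0.6,"dy":0.9,"dz":0,"turn":0},{"dx":-0.6,"dy":0.9,"dz":0,"turn":0},{"dx":-0.6,"dy":0.9,"dz":0,"turn":0},{"dx":-0.6,"dy":0.9,"dz":0,"turn":0},{"dx":0,"dy":0,"dz":0,"turn":0},{"dx":0,"dy":0,"dz":0,"turn":0}]'
python3 g.py .063 128
python3 - <<'E'
from c import *
p=imaging.grab_frame("scene");print(angles(p,(.5205,.018)))
E
```

```text
time: 10.75
tcp_pos: [0.4753, 0.0734, 0.0183]
eef_rot: [-3.141, 0.0, 1.318]
contact_force: [-0.5, -0.9, 0.3]
width: -0.0
finger_force: 0.0
time: 11.75
tcp_pos: [0.4795, 0.0691, 0.0185]
eef_rot: [-3.141, -0.0, 1.319]
contact_force: [-3.9, 3.9, 1.6]
width: 0.0001
finger_force: 2.1
t 11.75 tcp [0.4795 0.0691 0.0185] rpy [-3.141 -0.     1.319] q7 -0.37 F [-3.9  3.9  1.6] w 0.0001
rho 0.0648 alpha 128.1 yaw-alpha 307.4 (want 300)
to target: dx -1.0 dy 1.5 dz -26.5 turn 0.132
(np.float64(4.729953414039654), np.float64(186.44542581245508), np.float64(0.8977911646586345))
```

```bash
python3 -m crank '[{"dx":0.6,"dy":-0.8,"dz":0,"turn":0},{"dx":-4.55,"dy":-3.18,"dz":0,"turn":-0.0841},{"dx":-4.55,"dy":-3.18,"dz":0,"turn":-0.0841},{"dx":-4.55,"dy":-3.18,"dz":0,"turn":-0.0841},{"dx":-4.55,"dy":-3.18,"dz":0,"turn":-0.0841},{"dx":-4.55,"dy":-3.18,"dz":0,"turn":-0.0841},{"dx":-4.55,"dy":-3.18,"dz":0,"turn":-0.0841},{"dx":-4.55,"dy":-3.18,"dz":0,"turn":-0.0841}]'
python3 g.py .066 162
python3 - <<'E'
from c import *
for c in("scene",):
    p=imaging.grab_frame(c);print(angles(p,(.5205,.018)))
E
```

```text
time: 12.8
tcp_pos: [0.4579, 0.0377, 0.0188]
eef_rot: [3.14, 0.001, 1.91]
contact_force: [-0.5, 1.5, -0.3]
width: -0.0001
finger_force: 0.7
t 12.8 tcp [0.4579 0.0377 0.0188] rpy [3.14e+00 1.00e-03 1.91e+00] q7 0.24 F [-0.5  1.5 -0.3] w -0.0001
rho 0.0646 alpha 162.5 yaw-alpha 306.9 (want 300)
to target: dx 1.3 dy -0.8 dz -26.2 turn 0.129
(np.float64(33.890886828295585), np.float64(186.42691766066298), np.float64(0.9372632925089763))
```

```bash
python3 -m crank '[{"dx":-4.45,"dy":-3.2,"dz":0,"turn":-0.0841},{"dx":-4.45,"dy":-3.2,"dz":0,"turn":-0.0841},{"dx":-4.45,"dy":-3.2,"dz":0,"turn":-0.0841},{"dx":-4.45,"dy":-3.2,"dz":0,"turn":-0.0841},{"dx":-4.45,"dy":-3.2,"dz":0,"turn":-0.0841},{"dx":-4.45,"dy":-3.2,"dz":0,"turn":-0.0841},{"dx":-4.45,"dy":-3.2,"dz":0,"turn":-0.0841},{"dx":-4.45,"dy":-3.2,"dz":0,"turn":-0.0841}]'
python3 g.py .065 201
python3 -c "
from c import *
p=imaging.grab_frame('scene');print(angles(p,(.5205,.018)))"
```

```text
time: 13.85
tcp_pos: [0.458, -0.0053, 0.0187]
eef_rot: [3.142, 0.001, 2.581]
contact_force: [-1.4, 1.3, -0.3]
width: -0.0
finger_force: 0.6
t 13.85 tcp [ 0.458  -0.0053  0.0187] rpy [3.142e+00 1.000e-03 2.581e+00] q7 0.99 F [-1.4  1.3 -0.3] w -0.0
rho 0.0659 alpha 200.9 yaw-alpha 306.9 (want 300)
to target: dx -0.6 dy 0.7 dz -26.3 turn 0.120
(np.float64(176.07700472597628), np.float64(0.0), np.float64(1.0506410256410257))
```

```bash
python3 -m crank '[{"dx":-4.5,"dy":-3.17,"dz":0,"turn":-0.0841},{"dx":-4.5,"dy":-3.17,"dz":0,"turn":-0.0841},{"dx":-4.5,"dy":-3.17,"dz":0,"turn":-0.0841},{"dx":-4.5,"dy":-3.17,"dz":0,"turn":-0.0841},{"dx":-4.5,"dy":-3.17,"dz":0,"turn":-0.0841},{"dx":-4.5,"dy":-3.17,"dz":0,"turn":-0.0841},{"dx":-4.5,"dy":-3.17,"dz":0,"turn":-0.0841},{"dx":-4.5,"dy":-3.17,"dz":0,"turn":-0.0841}]'
python3 g.py .065 239.5
python3 -m crank '[{"dx":-4.5,"dy":-3.17,"dz":0,"turn":-0.0841},{"dx":-4.5,"dy":-3.17,"dz":0,"turn":-0.0841},{"dx":-4.5,"dy":-3.17,"dz":0,"turn":-0.0841},{"dx":-4.5,"dy":-3.17,"dz":0,"turn":-0.0841},{"dx":0,"dy":0,"dz":0,"turn":0},{"dx":2.4,"dy":-3.2,"dz":0,"turn":0},{"dx":2.4,"dy":-3.2,"dz":0,"turn":0},{"dx":2.4,"dy":-3.2,"dz":0,"turn":0}]'
python3 g.py .077 98.5
python3 -c "
from c import *
for c in ('scene','top'):
  p=imaging.grab_frame(c);print(angles(p,(.5205,.018)))"
```

```text
time: 14.9
tcp_pos: [0.485, -0.0387, 0.0185]
eef_rot: [-3.141, -0.0, -3.031]
contact_force: [-0.8, 1.1, 1.0]
width: 0.0003
finger_force: 0.7
t 14.9 tcp [ 0.485  -0.0387  0.0185] rpy [-3.141 -0.    -3.031] q7 1.75 F [-0.8  1.1  1. ] w 0.0003
rho 0.0665 alpha 238.8 yaw-alpha 307.6 (want 300)
to target: dx -1.6 dy 0.7 dz -26.5 turn 0.120
time: 15.9
tcp_pos: [0.5031, -0.0585, 0.0187]
eef_rot: [-3.141, 0.0, -2.695]
contact_force: [-0.3, 0.5, 0.6]
width: -0.0001
finger_force: 0.0
t 15.9 tcp [ 0.5031 -0.0585  0.0187] rpy [-3.141  0.    -2.695] q7 2.12 F [-0.3  0.5  0.6] w -0.0001
rho 0.0785 alpha 257.9 yaw-alpha 307.7 (want 300)
to target: dx -70.6 dy 135.7 dz -26.3 turn 2.916
(np.float64(298.4232346205201), np.float64(185.74944297378724), np.float64(1.0121951219512195))
(np.float64(119.23781937858085), np.float64(182.40114854083808), np.float64(0.8675490234298857))
```

```bash
python3 -m crank '[{"dx":9.06,"dy":8.21,"dz":0,"turn":0.1559},{"dx":9.06,"dy":8.21,"dz":0,"turn":0.1559},{"dx":9.06,"dy":8.21,"dz":0,"turn":0.1559},{"dx":9.06,"dy":8.21,"dz":0,"turn":0.1559},{"dx":9.06,"dy":8.21,"dz":0,"turn":0.1559},{"dx":9.06,"dy":8.21,"dz":0,"turn":0.1559},{"dx":9.06,"dy":8.21,"dz":0,"turn":0.1559},{"dx":9.06,"dy":8.21,"dz":0,"turn":0.1559}]'
python3 -m crank '[{"dx":9.06,"dy":8.21,"dz":0,"turn":0.1559},{"dx":9.06,"dy":8.21,"dz":0,"turn":0.1559},{"dx":9.06,"dy":8.21,"dz":0,"turn":0.1559},{"dx":9.06,"dy":8.21,"dz":0,"turn":0.1559},{"dx":9.06,"dy":8.21,"dz":0,"turn":0.1559},{"dx":9.06,"dy":8.21,"dz":0,"turn":0.1559},{"dx":9.06,"dy":8.21,"dz":0,"turn":0.1559},{"dx":9.06,"dy":8.21,"dz":0,"turn":0.1559}]'
python3 g.py .0655 115
python3 -c "
from c import *
for c in ('scene','top'):
  p=imaging.grab_frame(c);print(angles(p,(.5205,.018)))"
```

```text
time: 17.0
tcp_pos: [0.4414, 0.0102, 0.0187]
eef_rot: [3.141, 0.0, 2.336]
contact_force: [0.2, -0.4, 0.7]
width: -0.0001
finger_force: 0.0
time: 18.0
tcp_pos: [0.4867, 0.0903, 0.0187]
eef_rot: [3.142, -0.0, 1.09]
contact_force: [0.3, 0.2, -0.0]
width: -0.0004
finger_force: 0.0
t 18.0 tcp [0.4867 0.0903 0.0187] rpy [ 3.142 -0.     1.09 ] q7 -0.64 F [ 0.3  0.2 -0. ] w -0.0004
rho 0.0792 alpha 114.5 yaw-alpha 307.9 (want 300)
to target: dx -8.9 dy 10.4 dz -26.3 turn 0.130
(np.float64(115.55662216884431), np.float64(185.7336007122756), np.float64(0.8953637129161809))
(np.float64(nan), np.float64(183.08049043858406), np.float64(0.544225873640361))c.py:23: RuntimeWarning: invalid value encountered in scalar divide
  bar=2*i+2*(wt*k).sum()/wt.sum()
```

```bash
python3 -m crank '[{"dx":-1.0,"dy":3,"dz":0,"turn":0},{"dx":-1.3,"dy":2.5,"dz":0,"turn":0},{"dx":-1.3,"dy":2.1,"dz":0,"turn":0},{"dx":-1.3,"dy":1.6,"dz":0,"turn":0},{"dx":-1,"dy":1.3,"dz":0,"turn":0},{"dx":-0.6,"dy":0.8,"dz":0,"turn":0},{"dx":0,"dy":0,"dz":0,"turn":0},{"dx":0,"dy":0,"dz":0,"turn":0}]'
python3 g.py .0655 113
python3 -c "
from c import *
for c in ('scene',):
  p=imaging.grab_frame(c);print(angles(p,(.5205,.018)))"
```

```text
time: 19.1
tcp_pos: [0.4934, 0.0789, 0.0186]
eef_rot: [-3.142, 0.0, 1.095]
contact_force: [-0.5, -1.0, 0.1]
width: -0.0002
finger_force: 0.0
t 19.1 tcp [0.4934 0.0789 0.0186] rpy [-3.142  0.     1.095] q7 -0.6 F [-0.5 -1.   0.1] w -0.0002
rho 0.0661 alpha 113.3 yaw-alpha 309.5 (want 300)
to target: dx -0.1 dy 0.6 dz -26.4 turn 0.170
(np.float64(115.54249439782096), np.float64(185.7259873978004), np.float64(0.8989976492098732))
```

```bash
python3 -m crank '[{"dx":-4.6,"dy":-2.9,"dz":0,"turn":-0.0841},{"dx":-4.39,"dy":-3.32,"dz":0,"turn":-0.0841},{"dx":-4.39,"dy":-3.32,"dz":0,"turn":-0.0841},{"dx":-4.39,"dy":-3.32,"dz":0,"turn":-0.0841},{"dx":-4.39,"dy":-3.32,"dz":0,"turn":-0.0841},{"dx":-4.39,"dy":-3.32,"dz":0,"turn":-0.0841},{"dx":-4.39,"dy":-3.32,"dz":0,"turn":-0.0841},{"dx":-4.39,"dy":-3.32,"dz":0,"turn":-0.0841}]'
python3 g.py .0655 152
python3 -m crank '[{"dx":-4.39,"dy":-3.32,"dz":0,"turn":-0.0841},{"dx":-4.39,"dy":-3.32,"dz":0,"turn":-0.0841},{"dx":-4.39,"dy":-3.32,"dz":0,"turn":-0.0841},{"dx":-4.39,"dy":-3.32,"dz":0,"turn":-0.0841},{"dx":-4.39,"dy":-3.32,"dz":0,"turn":-0.0841},{"dx":-4.39,"dy":-3.32,"dz":0,"turn":-0.0841},{"dx":-4.39,"dy":-3.32,"dz":0,"turn":-0.0841},{"dx":-4.39,"dy":-3.32,"dz":0,"turn":-0.0841}]'
python3 g.py .0655 190
python3 -c "
from c import *
for c in ('scene','top'):
  p=imaging.grab_frame(c);print(angles(p,(.5205,.018)))"
```

```text
time: 20.15
tcp_pos: [0.4619, 0.0496, 0.0187]
eef_rot: [3.141, -0.0, 1.771]
contact_force: [0.5, 0.9, 0.6]
width: 0.0002
finger_force: 0.6
t 20.15 tcp [0.4619 0.0496 0.0187] rpy [ 3.141 -0.     1.771] q7 0.08 F [0.5 0.9 0.6] w 0.0002
rho 0.0656 alpha 151.4 yaw-alpha 310.1 (want 300)
to target: dx -0.6 dy -0.4 dz -26.3 turn 0.165
time: 21.15
tcp_pos: [0.4551, 0.0069, 0.0187]
eef_rot: [3.141, -0.0, 2.443]
contact_force: [-0.1, 1.7, 0.9]
width: 0.0001
finger_force: 0.6
t 21.15 tcp [0.4551 0.0069 0.0187] rpy [ 3.141 -0.     2.443] q7 0.82 F [-0.1  1.7  0.9] w 0.0001
rho 0.0654 alpha 190.0 yaw-alpha 310.0 (want 300)
to target: dx 0.0 dy -0.1 dz -26.3 turn 0.175
(np.float64(99.65500885788968), np.float64(190.27465764888913), np.float64(0.9901960784313726))
(np.float64(nan), np.float64(278.2607467227648), np.float64(0.5189873417721519))c.py:23: RuntimeWarning: invalid value encountered in scalar divide
  bar=2*i+2*(wt*k).sum()/wt.sum()
```

```bash
python3 -m crank '[{"dx":-4.45,"dy":-3.24,"dz":0,"turn":-0.0841},{"dx":-4.45,"dy":-3.24,"dz":0,"turn":-0.0841},{"dx":-4.45,"dy":-3.24,"dz":0,"turn":-0.0841},{"dx":-4.45,"dy":-3.24,"dz":0,"turn":-0.0841},{"dx":-4.45,"dy":-3.24,"dz":0,"turn":-0.0841},{"dx":-4.45,"dy":-3.24,"dz":0,"turn":-0.0841},{"dx":-4.45,"dy":-3.24,"dz":0,"turn":-0.0841},{"dx":-4.45,"dy":-3.24,"dz":0,"turn":-0.0841}]'
python3 g.py .0655 228
python3 -m crank '[{"dx":-4.45,"dy":-3.24,"dz":0,"turn":-0.0841},{"dx":-4.45,"dy":-3.24,"dz":0,"turn":-0.0841},{"dx":-4.45,"dy":-3.24,"dz":0,"turn":-0.0841},{"dx":-4.45,"dy":-3.24,"dz":0,"turn":-0.0841},{"dx":-4.45,"dy":-3.24,"dz":0,"turn":-0.0841},{"dx":-4.45,"dy":-3.24,"dz":0,"turn":-0.0841},{"dx":0,"dy":0,"dz":0,"turn":0},{"dx":0,"dy":0,"dz":0,"turn":0}]'
python3 g.py .0655 257
python3 -m crank '[{"dx":2.5,"dy":-3.1,"dz":0,"turn":0},{"dx":2.5,"dy":-3.1,"dz":0,"turn":0},{"dx":3.4,"dy":-4,"dz":0,"turn":0},{"dx":9.06,"dy":8.21,"dz":0,"turn":0.1559},{"dx":9.06,"dy":8.21,"dz":0,"turn":0.1559},{"dx":9.06,"dy":8.21,"dz":0,"turn":0.1559},{"dx":9.06,"dy":8.21,"dz":0,"turn":0.1559},{"dx":9.06,"dy":8.21,"dz":0,"turn":0.1559}]'
python3 -m crank '[{"dx":9.06,"dy":8.21,"dz":0,"turn":0.1559},{"dx":9.06,"dy":8.21,"dz":0,"turn":0.1559},{"dx":9.06,"dy":8.21,"dz":0,"turn":0.1559},{"dx":9.06,"dy":8.21,"dz":0,"turn":0.1559},{"dx":9.06,"dy":8.21,"dz":0,"turn":0.1559},{"dx":9.06,"dy":8.21,"dz":0,"turn":0.1559},{"dx":9.06,"dy":8.21,"dz":0,"turn":0.1559},{"dx":9.06,"dy":8.21,"dz":0,"turn":0.1559}]'
python3 g.py .078 115
python3 -c "
from c import *
for c in ('scene','top'):
  p=imaging.grab_frame(c);print(angles(p,(.5205,.018)))"
```

```text
time: 22.25
tcp_pos: [0.4766, -0.0307, 0.0185]
eef_rot: [-3.141, -0.001, 3.114]
contact_force: [-2.5, 0.1, 1.5]
width: 0.0002
finger_force: 1.2
t 22.25 tcp [ 0.4766 -0.0307  0.0185] rpy [-3.141e+00 -1.000e-03  3.114e+00] q7 1.58 F [-2.5  0.1  1.5] w 0.0002
rho 0.065 alpha 228.7 yaw-alpha 309.7 (want 300)
to target: dx 0.9 dy 0.2 dz -26.5 turn 0.182
time: 23.25
tcp_pos: [0.5063, -0.0448, 0.0185]
eef_rot: [3.142, -0.0, -2.668]
contact_force: [-0.7, -1.4, -0.7]
width: -0.0
finger_force: 0.8
t 23.25 tcp [ 0.5063 -0.0448  0.0185] rpy [ 3.142 -0.    -2.668] q7 2.11 F [-0.7 -1.4 -0.7] w -0.0
rho 0.0643 alpha 258.2 yaw-alpha 308.9 (want 300)
to target: dx 1.8 dy -0.0 dz -26.5 turn 0.177
time: 24.25
tcp_pos: [0.4533, -0.0255, 0.0187]
eef_rot: [3.141, 0.0, 2.832]
contact_force: [-0.8, -0.4, 0.9]
width: -0.0
finger_force: 0.0
time: 25.25
tcp_pos: [0.4551, 0.0665, 0.0187]
eef_rot: [3.141, -0.0, 1.586]
contact_force: [0.2, -0.1, 0.5]
width: -0.0001
finger_force: 0.0
t 25.25 tcp [0.4551 0.0665 0.0187] rpy [ 3.141 -0.     1.586] q7 -0.16 F [ 0.2 -0.1  0.5] w -0.0001
rho 0.0805 alpha 143.1 yaw-alpha 307.7 (want 300)
to target: dx 21.9 dy 31.7 dz -26.3 turn 0.626
(np.float64(246.6277302809587), np.float64(185.76146924454048), np.float64(0.9150197628458498))
(np.float64(243.79434096934816), np.float64(159.19294589002138), np.float64(0.849889059566479))
```

```bash
python3 -m crank '[{"dx":8,"dy":7.1,"dz":0,"turn":0.1335},{"dx":8,"dy":7.1,"dz":0,"turn":0.1335},{"dx":8,"dy":7.1,"dz":0,"turn":0.1335},{"dx":8,"dy":7.1,"dz":0,"turn":0.1335},{"dx":-2.2,"dy":2.9,"dz":0,"turn":0},{"dx":-2.2,"dy":2.9,"dz":0,"turn":0},{"dx":-2.2,"dy":2.9,"dz":0,"turn":0},{"dx":-2.2,"dy":2.9,"dz":0,"turn":0}]'
python3 -m crank '[{"dx":0,"dy":0,"dz":0,"turn":0},{"dx":0,"dy":0,"dz":0,"turn":0},{"dx":-4.5,"dy":-3.2,"dz":0,"turn":-0.0841},{"dx":-4.45,"dy":-3.24,"dz":0,"turn":-0.0841},{"dx":-4.45,"dy":-3.24,"dz":0,"turn":-0.0841},{"dx":-4.45,"dy":-3.24,"dz":0,"turn":-0.0841},{"dx":-4.45,"dy":-3.24,"dz":0,"turn":-0.0841},{"dx":-4.45,"dy":-3.24,"dz":0,"turn":-0.0841}]'
python3 g.py .0655 142
python3 -c "
from c import *
for c in ('scene','top'):
  p=imaging.grab_frame(c);print(angles(p,(.5205,.018)))"
```

```text
time: 26.35
tcp_pos: [0.4938, 0.0789, 0.0186]
eef_rot: [-3.141, -0.0, 1.058]
contact_force: [-3.9, 8.0, 0.6]
width: 0.0
finger_force: 4.2
time: 27.35
tcp_pos: [0.4683, 0.0593, 0.0188]
eef_rot: [3.14, 0.0, 1.565]
contact_force: [0.4, 1.9, 0.0]
width: 0.0002
finger_force: 0.7
t 27.35 tcp [0.4683 0.0593 0.0188] rpy [3.14  0.    1.565] q7 -0.15 F [0.4 1.9 0. ] w 0.0002
rho 0.0656 alpha 141.2 yaw-alpha 308.4 (want 300)
to target: dx -0.8 dy -0.4 dz -26.2 turn 0.134
(np.float64(258.9890409366702), np.float64(186.46828470054018), np.float64(0.9081803404092561))
(np.float64(256.92246502239146), np.float64(95.72737364522354), np.float64(0.8356481481481481))
```

```bash
for i in 1; do :; done
python3 -m crank '[{"dx":-4.42,"dy":-3.28,"dz":0,"turn":-0.0841},{"dx":-4.42,"dy":-3.28,"dz":0,"turn":-0.0841},{"dx":-4.42,"dy":-3.28,"dz":0,"turn":-0.0841},{"dx":-4.42,"dy":-3.28,"dz":0,"turn":-0.0841},{"dx":-4.42,"dy":-3.28,"dz":0,"turn":-0.0841},{"dx":-4.42,"dy":-3.28,"dz":0,"turn":-0.0841},{"dx":-4.42,"dy":-3.28,"dz":0,"turn":-0.0841},{"dx":-4.42,"dy":-3.28,"dz":0,"turn":-0.0841}]'
python3 -m crank '[{"dx":-4.42,"dy":-3.28,"dz":0,"turn":-0.0841},{"dx":-4.42,"dy":-3.28,"dz":0,"turn":-0.0841},{"dx":-4.42,"dy":-3.28,"dz":0,"turn":-0.0841},{"dx":-4.42,"dy":-3.28,"dz":0,"turn":-0.0841},{"dx":-4.42,"dy":-3.28,"dz":0,"turn":-0.0841},{"dx":-4.42,"dy":-3.28,"dz":0,"turn":-0.0841},{"dx":-4.42,"dy":-3.28,"dz":0,"turn":-0.0841},{"dx":-4.42,"dy":-3.28,"dz":0,"turn":-0.0841}]'
python3 g.py .0655 218
python3 -c "
from c import *
for c in ('scene','top'):
  p=imaging.grab_frame(c);print(angles(p,(.5205,.018)))"
```

```text
time: 28.45
tcp_pos: [0.4532, 0.0189, 0.0187]
eef_rot: [3.141, 0.0, 2.235]
contact_force: [-0.2, 0.9, 0.0]
width: 0.0
finger_force: 0.6
time: 29.45
tcp_pos: [0.4664, -0.0222, 0.0185]
eef_rot: [-3.141, -0.0, 2.908]
contact_force: [-1.3, 1.4, -0.1]
width: 0.0002
finger_force: 0.7
t 29.45 tcp [ 0.4664 -0.0222  0.0185] rpy [-3.141 -0.     2.908] q7 1.35 F [-1.3  1.4 -0.1] w 0.0002
rho 0.0667 alpha 217.3 yaw-alpha 309.3 (want 300)
to target: dx -1.4 dy 0.4 dz -26.5 turn 0.150
(np.float64(nan), np.float64(0.0), np.float64(1.054093567251462))
(np.float64(159.38457471324816), np.float64(292.25453414815684), np.float64(0.7685185185185185))c.py:23: RuntimeWarning: invalid value encountered in scalar divide
  bar=2*i+2*(wt*k).sum()/wt.sum()
```

```bash
python3 -m crank '[{"dx":-4.55,"dy":-3.1,"dz":0,"turn":-0.0841},{"dx":-4.5,"dy":-3.18,"dz":0,"turn":-0.0841},{"dx":-4.5,"dy":-3.18,"dz":0,"turn":-0.0841},{"dx":-4.5,"dy":-3.18,"dz":0,"turn":-0.0841},{"dx":-4.45,"dy":-3.24,"dz":0,"turn":-0.0841},{"dx":-4.45,"dy":-3.24,"dz":0,"turn":-0.0841},{"dx":-4.45,"dy":-3.24,"dz":0,"turn":-0.0841},{"dx":-4.45,"dy":-3.24,"dz":0,"turn":-0.0841}]'
python3 g.py .0655 256
python3 -m crank '[{"dx":2.5,"dy":-3.1,"dz":0,"turn":0},{"dx":2.5,"dy":-3.1,"dz":0,"turn":0},{"dx":3,"dy":-3.6,"dz":0,"turn":0},{"dx":9.06,"dy":8.21,"dz":0,"turn":0.1559},{"dx":9.06,"dy":8.21,"dz":0,"turn":0.1559},{"dx":9.06,"dy":8.21,"dz":0,"turn":0.1559},{"dx":9.06,"dy":8.21,"dz":0,"turn":0.1559},{"dx":9.06,"dy":8.21,"dz":0,"turn":0.1559}]'
python3 -m crank '[{"dx":9.06,"dy":8.21,"dz":0,"turn":0.1559},{"dx":9.06,"dy":8.21,"dz":0,"turn":0.1559},{"dx":9.06,"dy":8.21,"dz":0,"turn":0.1559},{"dx":9.06,"dy":8.21,"dz":0,"turn":0.1559},{"dx":9.06,"dy":8.21,"dz":0,"turn":0.1559},{"dx":9.06,"dy":8.21,"dz":0,"turn":0.1559},{"dx":9.06,"dy":8.21,"dz":0,"turn":0.1559},{"dx":9.06,"dy":8.21,"dz":0,"turn":0.1559}]'
python3 g.py .078 115
python3 -c "
from c import *
for c in ('scene','top'):
  p=imaging.grab_frame(c);print(angles(p,(.5205,.018)))"
```

```text
time: 30.55
tcp_pos: [0.5026, -0.046, 0.0184]
eef_rot: [-3.141, -0.002, -2.705]
contact_force: [-2.4, -2.7, 2.0]
width: 0.0
finger_force: 1.7
t 30.55 tcp [ 0.5026 -0.046   0.0184] rpy [-3.141e+00 -2.000e-03 -2.705e+00] q7 2.07 F [-2.4 -2.7  2. ] w 0.0
rho 0.0664 alpha 255.2 yaw-alpha 309.8 (want 300)
to target: dx -1.2 dy 0.1 dz -26.6 turn 0.158
time: 31.55
tcp_pos: [0.4507, -0.0232, 0.0187]
eef_rot: [3.141, 0.0, 2.794]
contact_force: [0.3, -0.5, -0.6]
width: -0.0001
finger_force: 0.0
time: 32.55
tcp_pos: [0.456, 0.0686, 0.0187]
eef_rot: [3.141, -0.0, 1.547]
contact_force: [0.2, -0.3, -0.4]
width: -0.0002
finger_force: 0.0
t 32.55 tcp [0.456  0.0686 0.0187] rpy [ 3.141 -0.     1.547] q7 -0.21 F [ 0.2 -0.3 -0.4] w -0.0002
rho 0.0811 alpha 141.6 yaw-alpha 307.1 (want 300)
to target: dx 21.0 dy 30.1 dz -26.3 turn 0.587
(np.float64(14.854807348387723), np.float64(186.4571160056564), np.float64(0.9346393951752047))
(np.float64(13.110925668144338), np.float64(182.7187192765875), np.float64(0.8409513192121888))
```

```bash
python3 -m crank '[{"dx":4,"dy":3,"dz":0,"turn":0.06},{"dx":-2.2,"dy":3,"dz":0,"turn":0},{"dx":-2.2,"dy":3,"dz":0,"turn":0},{"dx":-2.2,"dy":3,"dz":0,"turn":0},{"dx":-1.8,"dy":2.4,"dz":0,"turn":0},{"dx":-0.6,"dy":0.8,"dz":0,"turn":0},{"dx":0,"dy":0,"dz":0,"turn":0},{"dx":0,"dy":0,"dz":0,"turn":0}]'
python3 g.py .0655 138
python3 -m crank '[{"dx":-4.48,"dy":-3.22,"dz":0,"turn":-0.0841},{"dx":-4.45,"dy":-3.24,"dz":0,"turn":-0.0841},{"dx":-4.45,"dy":-3.24,"dz":0,"turn":-0.0841},{"dx":-4.45,"dy":-3.24,"dz":0,"turn":-0.0841},{"dx":-4.45,"dy":-3.24,"dz":0,"turn":-0.0841},{"dx":-4.45,"dy":-3.24,"dz":0,"turn":-0.0841},{"dx":-4.45,"dy":-3.24,"dz":0,"turn":-0.0841},{"dx":-4.45,"dy":-3.24,"dz":0,"turn":-0.0841}]'
python3 g.py .0655 177
python3 -c "
from c import *
for c in ('scene','top'):
  p=imaging.grab_frame(c);print(angles(p,(.5205,.018)))"
```

```text
time: 33.65
tcp_pos: [0.4704, 0.0625, 0.0186]
eef_rot: [-3.142, 0.0, 1.494]
contact_force: [-0.1, 0.5, -0.7]
width: -0.0001
finger_force: 0.0
t 33.65 tcp [0.4704 0.0625 0.0186] rpy [-3.142  0.     1.494] q7 -0.23 F [-0.1  0.5 -0.7] w -0.0001
rho 0.0661 alpha 138.0 yaw-alpha 307.6 (want 300)
to target: dx -0.4 dy 0.5 dz -26.4 turn 0.132
time: 34.65
tcp_pos: [0.4532, 0.0231, 0.0187]
eef_rot: [3.141, -0.0, 2.169]
contact_force: [-0.3, 1.6, -0.1]
width: 0.0001
finger_force: 0.6
t 34.65 tcp [0.4532 0.0231 0.0187] rpy [ 3.141 -0.     2.169] q7 0.5 F [-0.3  1.6 -0.1] w 0.0001
rho 0.0665 alpha 175.8 yaw-alpha 308.5 (want 300)
to target: dx -1.7 dy -0.1 dz -26.3 turn 0.127
(np.float64(39.461577367200455), np.float64(186.41545336697217), np.float64(0.9167803671160109))
(np.float64(nan), np.float64(118.53635389862521), np.float64(0.5097439574809128))c.py:23: RuntimeWarning: invalid value encountered in scalar divide
  bar=2*i+2*(wt*k).sum()/wt.sum()
```

```bash
python3 -m crank '[{"dx":-4.75,"dy":-2.85,"dz":0,"turn":-0.0841},{"dx":-4.42,"dy":-3.26,"dz":0,"turn":-0.0841},{"dx":-4.42,"dy":-3.26,"dz":0,"turn":-0.0841},{"dx":-4.42,"dy":-3.26,"dz":0,"turn":-0.0841},{"dx":-4.42,"dy":-3.26,"dz":0,"turn":-0.0841},{"dx":-4.42,"dy":-3.26,"dz":0,"turn":-0.0841},{"dx":-4.42,"dy":-3.26,"dz":0,"turn":-0.0841},{"dx":-4.42,"dy":-3.26,"dz":0,"turn":-0.0841}]'
python3 -m crank '[{"dx":-4.5,"dy":-3.18,"dz":0,"turn":-0.0841},{"dx":-4.5,"dy":-3.18,"dz":0,"turn":-0.0841},{"dx":-4.5,"dy":-3.18,"dz":0,"turn":-0.0841},{"dx":-4.5,"dy":-3.18,"dz":0,"turn":-0.0841},{"dx":-4.45,"dy":-3.24,"dz":0,"turn":-0.0841},{"dx":-4.45,"dy":-3.24,"dz":0,"turn":-0.0841},{"dx":-4.45,"dy":-3.24,"dz":0,"turn":-0.0841},{"dx":-4.45,"dy":-3.24,"dz":0,"turn":-0.0841}]'
python3 g.py .0655 253
python3 -m crank '[{"dx":2.5,"dy":-3.1,"dz":0,"turn":0},{"dx":2.5,"dy":-3.1,"dz":0,"turn":0},{"dx":3,"dy":-3.6,"dz":0,"turn":0},{"dx":9.06,"dy":8.21,"dz":0,"turn":0.1559},{"dx":9.06,"dy":8.21,"dz":0,"turn":0.1559},{"dx":9.06,"dy":8.21,"dz":0,"turn":0.1559},{"dx":9.06,"dy":8.21,"dz":0,"turn":0.1559},{"dx":9.06,"dy":8.21,"dz":0,"turn":0.1559}]'
python3 -m crank '[{"dx":9.06,"dy":8.21,"dz":0,"turn":0.1559},{"dx":9.06,"dy":8.21,"dz":0,"turn":0.1559},{"dx":9.06,"dy":8.21,"dz":0,"turn":0.1559},{"dx":9.06,"dy":8.21,"dz":0,"turn":0.1559},{"dx":9.06,"dy":8.21,"dz":0,"turn":0.1559},{"dx":9.06,"dy":8.21,"dz":0,"turn":0.1559},{"dx":9.06,"dy":8.21,"dz":0,"turn":0.1559},{"dx":0,"dy":0,"dz":0,"turn":0}]'
python3 g.py .066 138
python3 -c "
from c import *
for c in ('scene','top'):
  p=imaging.grab_frame(c);print(angles(p,(.5205,.018)))"
```

```text
time: 35.75
tcp_pos: [0.4643, -0.0187, 0.0185]
eef_rot: [3.142, -0.001, 2.84]
contact_force: [-1.1, 1.4, -0.2]
width: -0.0003
finger_force: 0.7
time: 36.75
tcp_pos: [0.499, -0.0447, 0.0184]
eef_rot: [3.141, -0.001, -2.771]
contact_force: [-2.0, -1.3, 2.2]
width: -0.0002
finger_force: 1.1
t 36.75 tcp [ 0.499  -0.0447  0.0184] rpy [ 3.141e+00 -1.000e-03 -2.771e+00] q7 1.99 F [-2.  -1.3  2.2] w -0.0002
rho 0.0662 alpha 251.9 yaw-alpha 309.3 (want 300)
to target: dx -1.4 dy -0.2 dz -26.6 turn 0.144
time: 37.75
tcp_pos: [0.4486, -0.0192, 0.0187]
eef_rot: [3.142, 0.0, 2.726]
contact_force: [-0.9, -0.9, 1.0]
width: 0.0003
finger_force: 0.0
time: 38.75
tcp_pos: [0.4528, 0.0627, 0.0187]
eef_rot: [3.141, -0.0, 1.642]
contact_force: [-0.4, 0.1, -0.5]
width: 0.0001
finger_force: 0.0
t 38.75 tcp [0.4528 0.0627 0.0187] rpy [ 3.141 -0.     1.642] q7 -0.11 F [-0.4  0.1 -0.5] w 0.0001
rho 0.0802 alpha 146.3 yaw-alpha 307.8 (want 300)
to target: dx -1.6 dy 17.6 dz -26.3 turn 0.281
(np.float64(110.02225895108676), np.float64(186.45669492822827), np.float64(0.8818444282206146))
(np.float64(nan), np.float64(121.59300425919838), np.float64(0.5209056210964608))c.py:23: RuntimeWarning: invalid value encountered in scalar divide
  bar=2*i+2*(wt*k).sum()/wt.sum()
```

```bash
python3 -m crank '[{"dx":6.5,"dy":5.6,"dz":0,"turn":0.107},{"dx":6.5,"dy":5.6,"dz":0,"turn":0.107},{"dx":-2.1,"dy":2.8,"dz":0,"turn":0},{"dx":-2.1,"dy":2.8,"dz":0,"turn":0},{"dx":-2.1,"dy":2.8,"dz":0,"turn":0},{"dx":-2.1,"dy":2.8,"dz":0,"turn":0},{"dx":0,"dy":0,"dz":0,"turn":0},{"dx":0,"dy":0,"dz":0,"turn":0}]'
python3 g.py .066 134
python3 -m crank '[{"dx":-4.48,"dy":-3.22,"dz":0,"turn":-0.0841},{"dx":-4.45,"dy":-3.24,"dz":0,"turn":-0.0841},{"dx":-4.45,"dy":-3.24,"dz":0,"turn":-0.0841},{"dx":-4.45,"dy":-3.24,"dz":0,"turn":-0.0841},{"dx":-4.45,"dy":-3.24,"dz":0,"turn":-0.0841},{"dx":-4.45,"dy":-3.24,"dz":0,"turn":-0.0841},{"dx":-4.45,"dy":-3.24,"dz":0,"turn":-0.0841},{"dx":-4.45,"dy":-3.24,"dz":0,"turn":-0.0841}]'
python3 -m crank '[{"dx":-4.6,"dy":-3.05,"dz":0,"turn":-0.0841},{"dx":-4.45,"dy":-3.24,"dz":0,"turn":-0.0841},{"dx":-4.45,"dy":-3.24,"dz":0,"turn":-0.0841},{"dx":-4.45,"dy":-3.24,"dz":0,"turn":-0.0841},{"dx":-4.45,"dy":-3.24,"dz":0,"turn":-0.0841},{"dx":-4.45,"dy":-3.24,"dz":0,"turn":-0.0841},{"dx":-4.45,"dy":-3.24,"dz":0,"turn":-0.0841},{"dx":0,"dy":0,"dz":0,"turn":0}]'
python3 g.py .066 215
python3 -m crank '[{"dx":2.5,"dy":-3.1,"dz":0,"turn":0},{"dx":2.5,"dy":-3.1,"dz":0,"turn":0},{"dx":3,"dy":-3.6,"dz":0,"turn":0},{"dx":9.06,"dy":8.21,"dz":0,"turn":0.1559},{"dx":9.06,"dy":8.21,"dz":0,"turn":0.1559},{"dx":9.06,"dy":8.21,"dz":0,"turn":0.1559},{"dx":9.06,"dy":8.21,"dz":0,"turn":0.1559},{"dx":9.06,"dy":8.21,"dz":0,"turn":0.1559}]'
python3 -m crank '[{"dx":9.06,"dy":8.21,"dz":0,"turn":0.1559},{"dx":9.06,"dy":8.21,"dz":0,"turn":0.1559},{"dx":9.06,"dy":8.21,"dz":0,"turn":0.1559},{"dx":9.06,"dy":8.21,"dz":0,"turn":0.1559},{"dx":0,"dy":0,"dz":0,"turn":0},{"dx":0,"dy":0,"dz":0,"turn":0},{"dx":0,"dy":0,"dz":0,"turn":0},{"dx":0,"dy":0,"dz":0,"turn":0}]'
python3 g.py .066 134
python3 - <<'E'
from c import *
im=[]
for c in ('scene','top'):
  p=imaging.grab_frame(c);print(angles(p,(.5205,.018)))
  u=px(p,np.array([.51,.02,.05])).astype(int);im.append(cv2.resize(p["pixels"][u[1]-30:u[1]+30,u[0]-28:u[0]+28],(392,420),interpolation=cv2.INTER_CUBIC))
cv2.imwrite("pics/end1.png",cv2.cvtColor(np.hstack(im),cv2.COLOR_RGB2BGR))
E
```

```text
time: 39.85
tcp_pos: [0.4733, 0.0655, 0.0186]
eef_rot: [-3.141, 0.0, 1.427]
contact_force: [-1.1, 0.2, 1.0]
width: 0.0001
finger_force: 0.0
t 39.85 tcp [0.4733 0.0655 0.0186] rpy [-3.141  0.     1.427] q7 -0.3 F [-1.1  0.2  1. ] w 0.0001
rho 0.0661 alpha 134.3 yaw-alpha 307.4 (want 300)
to target: dx 0.3 dy 0.3 dz -26.4 turn 0.136
time: 40.85
tcp_pos: [0.4535, 0.0275, 0.0187]
eef_rot: [3.141, -0.0, 2.103]
contact_force: [-0.6, 1.5, 0.9]
width: 0.0001
finger_force: 0.6
time: 41.85
tcp_pos: [0.4594, -0.0106, 0.0186]
eef_rot: [-3.142, -0.0, 2.688]
contact_force: [-0.1, -0.2, 0.7]
width: -0.0002
finger_force: 0.0
t 41.85 tcp [ 0.4594 -0.0106  0.0186] rpy [-3.142 -0.     2.688] q7 1.09 F [-0.1 -0.2  0.7] w -0.0002
rho 0.0666 alpha 205.6 yaw-alpha 308.4 (want 300)
to target: dx -9.4 dy -5.5 dz -26.4 turn -0.018
time: 42.85
tcp_pos: [0.4435, 0.044, 0.0186]
eef_rot: [-3.142, -0.0, 1.903]
contact_force: [0.0, 0.7, -0.2]
width: -0.0
finger_force: 0.0
time: 43.85
tcp_pos: [0.4721, 0.0822, 0.0187]
eef_rot: [-3.142, -0.0, 1.286]
contact_force: [0.6, -0.6, -0.4]
width: 0.0001
finger_force: 0.0
t 43.85 tcp [0.4721 0.0822 0.0187] rpy [-3.142 -0.     1.286] q7 -0.48 F [ 0.6 -0.6 -0.4] w 0.0001
rho 0.0796 alpha 126.5 yaw-alpha 307.2 (want 300)
to target: dx -15.4 dy 6.1 dz -26.3 turn -0.006
(np.float64(166.13819145941034), np.float64(186.49195572007443), np.float64(0.8665249949402954))
(np.float64(167.03779113108143), np.float64(182.4522590180966), np.float64(0.8241818850349307))
```

View pics/end1.png

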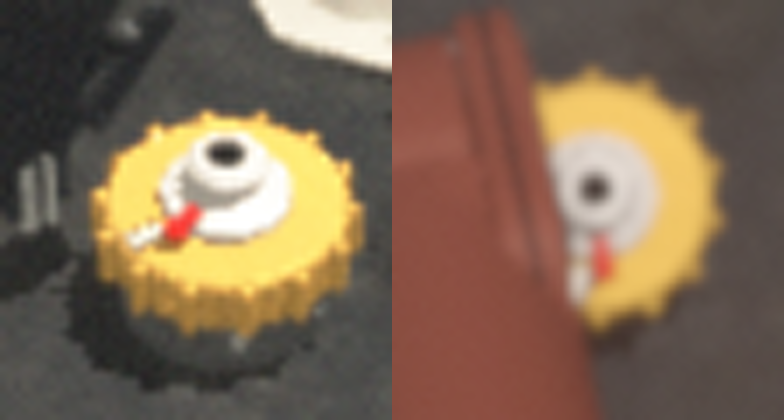

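```bash
python3 -m crank '[{"dx":-6,"dy":-4.1,"dz":0,"turn":-0.0916},{"dx":-6,"dy":-4.1,"dz":0,"turn":-0.0916},{"dx":-2.0,"dy":2.65,"dz":0,"turn":0},{"dx":-2.0,"dy":2.65,"dz":0,"turn":0},{"dx":-2.0,"dy":2.65,"dz":0,"turn":0},{"dx":-2.0,"dy":2.65,"dz":0,"turn":0},{"dx":0,"dy":0,"dz":0,"turn":0},{"dx":0,"dy":0,"dz":0,"turn":0}]'
python3 g.py .066 137
python3 -m crank '[{"dx":-4.45,"dy":-3.24,"dz":0,"turn":-0.0841},{"dx":-4.45,"dy":-3.24,"dz":0,"turn":-0.0841},{"dx":-4.45,"dy":-3.24,"dz":0,"turn":-0.0841},{"dx":-4.45,"dy":-3.24,"dz":0,"turn":-0.0841},{"dx":-4.45,"dy":-3.24,"dz":0,"turn":-0.0841},{"dx":-4.45,"dy":-3.24,"dz":0,"turn":-0.0841},{"dx":0,"dy":0,"dz":0,"turn":0},{"dx":0,"dy":0,"dz":0,"turn":0}]'
python3 g.py .066 171
python3 -c "
from c import *
for c in ('scene','top'):
  p=imaging.grab_frame(c);print(angles(p,(.5205,.018)))"
```

```text
time: 44.95
tcp_pos: [0.4713, 0.0637, 0.0186]
eef_rot: [3.142, 0.0, 1.468]
contact_force: [0.3, -0.5, -0.7]
width: 0.0002
finger_force: 0.0
t 44.95 tcp [0.4713 0.0637 0.0186] rpy [3.142 0.    1.468] q7 -0.27 F [ 0.3 -0.5 -0.7] w 0.0002
rho 0.0663 alpha 136.6 yaw-alpha 307.5 (want 300)
to target: dx -0.5 dy 0.0 dz -26.4 turn 0.124
time: 45.95
tcp_pos: [0.455, 0.0355, 0.0186]
eef_rot: [-3.142, 0.0, 1.971]
contact_force: [-0.7, 1.3, -0.3]
width: -0.0001
finger_force: 0.0
t 45.95 tcp [0.455  0.0355 0.0186] rpy [-3.142  0.     1.971] q7 0.27 F [-0.7  1.3 -0.3] w -0.0001
rho 0.0668 alpha 165.0 yaw-alpha 308.0 (want 300)
to target: dx -6.2 dy -3.4 dz -26.4 turn 0.034
(np.float64(177.46113900815925), np.float64(185.78732617830016), np.float64(0.8909168081494058))
(np.float64(nan), np.float64(118.26133356275129), np.float64(0.5129037629037629))c.py:23: RuntimeWarning: invalid value encountered in scalar divide
  bar=2*i+2*(wt*k).sum()/wt.sum()
```

```bash
python3 -m crank '[{"dx":-4.45,"dy":-3.24,"dz":0,"turn":-0.0841},{"dx":-2.2,"dy":-1.6,"dz":0,"turn":-0.042},{"dx":0,"dy":0,"dz":0,"turn":0},{"dx":2.5,"dy":-3.1,"dz":0,"turn":0},{"dx":2.5,"dy":-3.1,"dz":0,"turn":0},{"dx":3,"dy":-3.6,"dz":0,"turn":0},{"dx":9.06,"dy":8.21,"dz":0,"turn":0.1559},{"dx":9.06,"dy":8.21,"dz":0,"turn":0.1559}]'
python3 -m crank '[{"dx":9.06,"dy":8.21,"dz":0,"turn":0.1559},{"dx":9.06,"dy":8.21,"dz":0,"turn":0.1559},{"dx":9.06,"dy":8.21,"dz":-15,"turn":0.1559},{"dx":0,"dy":0,"dz":-30,"turn":0},{"dx":0,"dy":0,"dz":-30,"turn":0},{"dx":0,"dy":0,"dz":-30,"turn":0},{"dx":0,"dy":0,"dz":0,"turn":0},{"dx":0,"dy":0,"dz":0,"turn":0}]'
python3 g.py
python3 - <<'E'
from c import *
im=[]
for c in ('scene','top'):
  p=imaging.grab_frame(c);print(angles(p,(.5205,.018)))
  for n in("jigger","spare_nozzle","cap_blue"):
    r=imaging.place_of(p,n)
    if r: print(n,at_z(p,(r[0]["centre"][1]*512,r[0]["centre"][0]*384),0).round(3))
  u=px(p,np.array([.51,.02,.05])).astype(int);im.append(cv2.resize(p["pixels"][u[1]-30:u[1]+30,u[0]-28:u[0]+28],(392,420),interpolation=cv2.INTER_CUBIC))
cv2.imwrite("pics/end2.png",cv2.cvtColor(np.hstack(im),cv2.COLOR_RGB2BGR))
E
```

```text
time: 47.05
tcp_pos: [0.4474, 0.053, 0.0187]
eef_rot: [-3.142, -0.0, 1.782]
contact_force: [-0.0, -0.2, -0.6]
width: -0.0001
finger_force: 0.0
time: 48.05
tcp_pos: [0.47, 0.0812, 0.1231]
eef_rot: [-3.141, 0.0, 1.32]
contact_force: [0.7, 0.2, 0.0]
width: 0.0004
finger_force: 0.0
t 48.05 tcp [0.47   0.0812 0.1231] rpy [-3.141  0.     1.32 ] q7 -0.5 F [0.7 0.2 0. ] w 0.0004
rho 0.0801 alpha 128.2 yaw-alpha 307.4 (want 300)
to target: dx 19.3 dy 21.5 dz 78.1 turn 0.493
(np.float64(39.63927640137183), np.float64(185.74412050882864), np.float64(0.8211484593837535))
jigger [0.514 0.183 0.   ]
spare_nozzle [ 0.545 -0.138  0.   ]
cap_blue [0.51  0.252 0.   ]
(np.float64(184.4457540884124), np.float64(180.59928859196154), np.float64(0.6178685897435898))
jigger [0.508 0.172 0.   ]
spare_nozzle [ 0.541 -0.131  0.   ]
cap_blue [0.489 0.236 0.   ]
```

View pics/end2.png

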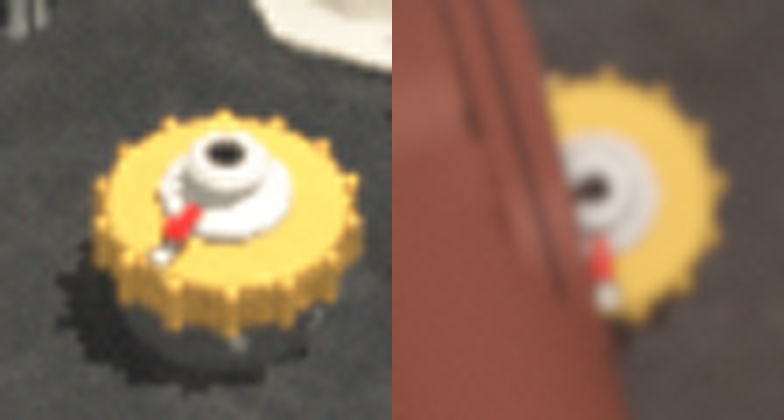

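The bar now sits directly outside the pointer tip in both views: at (162,258) in the scene view and (606,295) in the top view. The loose items are where they stood, to within the networks' accuracy, and the arm is clear of everything.

```bash
python3 -c "
from plant import robot
print(robot.hand_in())"
```

```text
the job is handed in; nothing more can be done
None
```

The job is handed in: I rolled the brass ring anticlockwise from about half a turn to two full turns from tight, with the white bar in line with the red pointer in the last pictures; the jigger, nozzle and cap showed no visible shift, the arm was clear, and no verdict was returned.

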